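# Press the bronze bushing into the ceramic hand mill

### The job

Take the bronze bushing, start it upright in the bore of the green ceramic hand mill and press it fully home until its flange sits flush on the white rim. The mill's holder gives way by up to a couple of centimetres before it stands solid; then lean on the bushing with 20 to 25 N for half a second so that it beds, never 30 N or more, because the rim chips; ease off and let go. Leave the mug, the jar and the spare cap where they are.

Things in the scene. Friction and masses are not known exactly. Their poses are not given: they have to be found in the camera images.
- bushing: Loose bronze flanged bushing, 0.12 kg, upright on the bench. Origin: centre of the barrel's underside; z up its axis. From below: barrel 24 mm in diameter, 20 mm long, its lowest 5 mm tapering to 21 mm; flange 36 mm in diameter, at 20 to 25 mm; neck 20 mm in diameter, at 25 to 47 mm, to grip it by. Round, so yaw does not matter. Press it while held, or on its top.
- shoulder (a point): Centre of the underside of the bushing's flange, 20 mm above the bushing's origin.
- bushing_top (a point): Centre of the top face of the bushing's neck, 47 mm above the bushing's origin.
- mill: Hand mill  dark green glazed cylinder 80 mm in diameter with a white rim on top, upright on an aluminium carrier (84 mm disc with two jaws) above a grey 120 mm square nest. Origin: centre of the carrier's underside; z up; the rim's top is 95 mm above it. On the axis, a straight round bore 25.4 mm in diameter (0.7 mm to spare all round the barrel), 80 mm deep.
- grip_ring (a point): Centre of the grip ring in the bore, 12 mm below the rim: four white sprung pads that hold the barrel. The bushing goes in freely for 9 to 11 mm; from there, pressing it on takes 5 to 12 N by friction, differing from run to run, until the flange meets the rim and stops dead.
- bore (a point): Centre of the bore's mouth, level with the rim's top, where the flange's underside must come. The carrier's column is stiff: pressed down with more than about 5 N, the whole mill sinks and stays sunk, by 1 to 24 mm in all (it differs and does not show), until it stands solid. Only then can the bushing be pressed home; it must end flush with the rim wherever the rim then is.
- mug: Dark green mug, 76 mm in diameter, 85 mm tall, with a handle; origin at the centre of its underside. To be left alone.
- jar: Clear jar with a white lid, 50 mm in diameter, 60 mm tall; origin at the centre of its underside. To be left alone.
- cap: Dark green glazed cap with a knob, 60 mm in diameter, 30 mm tall; origin at the centre of its underside. To be left alone.
- rim: The white rim of the mill, a ring 60 mm across outside, 30 mm inside and 4 mm high, so the bore proper begins 4 mm below its top, part of it; origin at the centre of its underside, on the bore's axis, 91 mm above the mill's origin.
There are look-alikes about, which are no part of the job. What is shaped like the bushing but pink or purple is not meant.

How it is judged:
By the outcome, as a careful person would: the job done as asked, in the order asked, and still so for the second after the job is handed in, with the robot touching nothing.
It also fails if it takes over 61 s, if anything falls off the work surface, if the arm or the gripper's body presses on something with over 40 N, if the wrist force passes 120 N, or if a joint passes its speed limit or range.

### The arm

A 6-joint arm with a two-finger parallel gripper is mounted at the origin on the work surface. World frame = base frame: x ahead of the robot, y to its left, z up, the work surface at z = 0. Lengths are in m, angles in rad, forces in N, time in s.
With the tool pointing down it reaches from about 0.35 to 0.775 m from the base axis. Payload 7.3 kg.
Tool frame: the origin (TCP) lies between the finger pads; the fingertips stand ahead of it and the grasp point (between the pads) lies 6 mm ahead of it (robot.tip_extent is the x of the fingertips in the tool frame, in m); x points along the fingers, z is the direction in which the jaws open and shut, and the axes are right-handed (so a half turn about x gives the same grasp; the last joint's range is limited). The gripper opens to 92 mm and grips with 3 to 60 N. Pads are 19 mm wide; open, the fingers measure 130 mm over their backs; the gripper's body (75 mm by 190 mm) begins 47 mm behind the grasp point.
Start: joints at [-1.475, 0.342, 1.524, -0, 1.275, -0.146], TCP at [0.126, -0.51, 0.252] pointing down, gripper open.
Joint ranges: [-2.53, 2.53], [-0.77, 2.02], [0.04, 2.7], [-1, 4.14], [0.28, 2.66], [-3.11, 3.11]. Speed limits (rad/s): [2.57, 2.57, 3.14, 3.14, 3.14, 3.14].

### API

Orientations are given as [roll, pitch, yaw] about the fixed x, y, z axes, in that order (R = Rz(yaw) Ry(pitch) Rx(roll)).
In Python, from cell import robot gives the robot as it stands. The module is installed in compiled form; this text tells all that it offers.
- The arm moves only by the shell command python3 -m creep 'ROWS' [FORCE]. ROWS is JSON, a list of rows, each an object with "translation": the shift along the tool's x, y, z in m, a list of three; "twist": the turn, a rotation vector about the tool's x, y, z in rad, a list of three; "hand": the opening in per cent of the stroke, from 0 (shut) to 100 (fully open). A call has 1 to 5 rows; each row is the pose to reach, as a shift and turn from the pose measured when the call began, along the tool's axes at that moment; what a row does not reach only later rows make up. A row lasts 1/10 s, in which the tool goes at most 50 mm and 8.59 degrees, less where a joint would pass 70% of its speed; a pose out of reach is approached as far as the arm can. A call with a gripper value outside its range is refused whole. The fingers move at their own pace and stop on an object; FORCE is the grip in N (left out, the last holds). Time passes only in rows, so rows that repeat a pose let the fingers close. It gives the time, the measured TCP pose, the force and the opening at its end, in the units of the state.
- robot.observe(): the state, without advancing time (a new reading comes with each control period).
- robot.read_camera(name): name is "scene" or "top"; returns the picture (420x560x3 uint8, blue, green, red); there is no depth.
- robot.calibration(name): a dict with "intrinsics" (3x3 intrinsics, pixels), "cam_to_world" (4x4, takes a point from camera to world coordinates). Camera axes: x right, y up, looking along -z (the intrinsics and any distortion apply to the point x, -y, -z); pixel columns grow to the right and rows downward; lengths in m; the calibration is good to about 2 mm. A picture is of the moment at which its call begins. calibration takes no time and is no camera call.
- robot.hand_in(): hands the job in, once; it reports no verdict.
The state is a dict: "time": time; "qpos": joint angles; "qvel": joint speeds; "joint_efforts": joint torques, N m; "tool_pos": TCP position; "tool_rot": TCP orientation; "contact_force": force on the tool from outside, world axes, zero at the start; "torque": the same for the moment, N m; "opening": finger opening in m.
Only numpy, scipy, OpenCV 4.12 (cv2) and the standard library are available. Lean on these libraries where they do the work, as an engineer would, in place of code of your own. Each camera call takes 0.05 s, during which the arm holds its last target. There are 200 camera calls.

## Working session

There is one attempt and no reset: what is moved stays moved. The work goes in short steps, Python scripts to look and compute and a shell command to move; the robot and the scene stay as the last step left them, time stands still between calls to the robot, and variables do not carry over. Pictures are saved under pics/ and viewed, about 8 in all and at most 12, crops included, and the job is handed in when it is done.

```bash
mkdir -p pics; python3 - <<'E'
from cell import robot
import cv2
for n in("scene","top"):
    cv2.imwrite(f"pics/{n}0.png",robot.read_camera(n)); c=robot.calibration(n); print(n,c)
print(robot.observe(),robot.tip_extent)
E
```

```text
scene {'intrinsics': array([[432.84949475,   0.        , 281.38655685],
       [  0.        , 432.84949475, 211.24613396],
       [  0.        ,   0.        ,   1.        ]]), 'cam_to_world': array([[-0.30194778, -0.56138705,  0.77050121,  1.05637041],
       [ 0.95301024, -0.19849995,  0.22884328,  0.18541656],
       [ 0.0244748 ,  0.80339427,  0.59494423,  0.52902379],
       [ 0.        ,  0.        ,  0.        ,  1.        ]])}
top {'intrinsics': array([[462.97896916,   0.        , 281.91837804],
       [  0.        , 462.97896916, 204.67074434],
       [  0.        ,   0.        ,   1.        ]]), 'cam_to_world': array([[-0.02780321,  0.99008218, -0.1377108 ,  0.4238445 ],
       [-0.99913504, -0.03178648, -0.02681025,  0.03142951],
       [-0.03092169,  0.13684627,  0.99010956,  0.96519745],
       [ 0.        ,  0.        ,  0.        ,  1.        ]])}
{'time': 0.1, 'qpos': array([-1.47499472e+00,  3.42632714e-01,  1.52491144e+00,  3.12079814e-06,
        1.27540524e+00, -1.45995550e-01]), 'qvel': array([-6.12041798e-05, -2.04628197e-03, -1.17334962e-03,  1.98416527e-03,
        9.93563713e-05,  1.12510112e-04]), 'joint_efforts': array([ 1.73767494e-03, -4.32004094e+01, -2.44695640e+01,  7.19901058e-02,
        5.26809634e-02, -3.77819094e-05]), 'tool_pos': array([ 0.12570328, -0.50939247,  0.2511285 ]), 'tool_rot': array([2.99339742, 1.56943958, 1.66439734]), 'contact_force': array([-0.65869624, -0.0773992 ,  0.14703877]), 'torque': array([-0.0053151 ,  0.05126567, -0.01395939]), 'opening': 0.09154242117788436} 0.025
```

View pics/scene0.png

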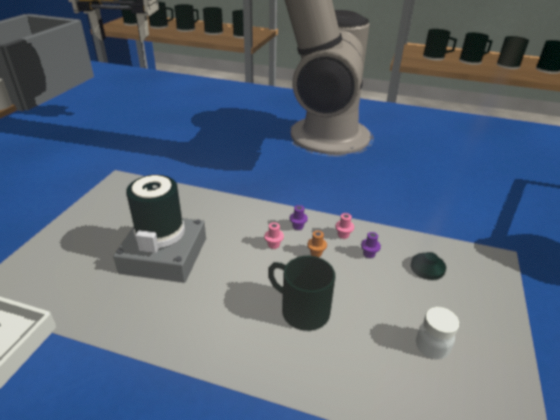

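View pics/top0.png

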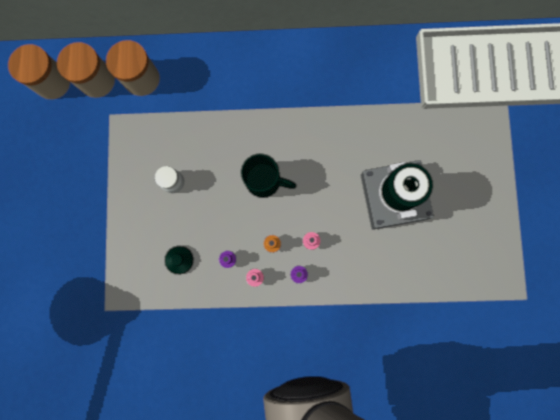

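Scene and top views show these candidates, given as scene / top pixels:
- Orange-bronze: (317,243) / (272,243)
- Pink: (274,235), (345,225) / (312,240), (255,277)
- Purple: (299,217), (371,245) / (299,274), (228,259)

Only the orange one fits "bronze". The mill is at scene (155,205), with its rim at top (411,184). I'll confirm in a crop and localise both.

```bash
cat > h.py <<'E'
import numpy as np,cv2
from cell import robot
from scipy.optimize import least_squares
def ray(n,u,v):
    c=robot.calibration(n);K=c["intrinsics"];T=c["cam_to_world"]
    d=np.linalg.inv(K)@[u,v,1];return T[:3,3],T[:3,:3]@(d*[1,-1,-1])
def plane(n,u,v,z):
    o,d=ray(n,u,v);return o+d*(z-o[2])/d[2]
def proj(n,P):
    c=robot.calibration(n);T=c["cam_to_world"];p=(np.atleast_2d(P)-T[:3,3])@T[:3,:3]*[1,-1,-1]
    q=p@c["intrinsics"].T;return q[:,:2]/q[:,2:]
def tri(uv):
    A=0;b=0
    for n,(u,v) in uv.items():
        o,d=ray(n,u,v);d/=np.linalg.norm(d);M=np.eye(3)-np.outer(d,d);A=A+M;b=b+M@o
    return np.linalg.solve(A,b)
E
python3 - <<'E'
from h import *
S=cv2.imread("pics/scene0.png");T=cv2.imread("pics/top0.png")
up=lambda I,x,y,w:cv2.resize(I[y:y+w,x:x+w],(390,390),interpolation=cv2.INTER_CUBIC)
cv2.imwrite("pics/c1.png",np.vstack([np.hstack([up(S,277,205,78),up(T,233,205,78)])]))
cv2.imwrite("pics/c2.png",np.hstack([up(S,115,160,78),up(T,372,145,78)]))
for n,I,b in(("scene",S,(290,220,345,265)),("top",T,(255,225,290,262))):
    h=cv2.cvtColor(I,cv2.COLOR_BGR2HSV);m=cv2.inRange(h,(5,120,60),(20,255,255));k=np.zeros_like(m);k[b[1]:b[3],b[0]:b[2]]=255
    ys,xs=np.nonzero(m&k);print(n,len(xs),xs.mean(),ys.mean(),xs.min(),xs.max(),ys.min(),ys.max())
    print(plane(n,xs.mean(),ys.mean(),.024))
E
```

```text
scene 267 317.0112359550562 244.44194756554307 309 325 232 256
[0.47592172 0.08111251 0.024     ]
top 205 271.8829268292683 243.390243902439 264 280 235 251
[0.4760458  0.07950637 0.024     ]
```

View pics/c1.png

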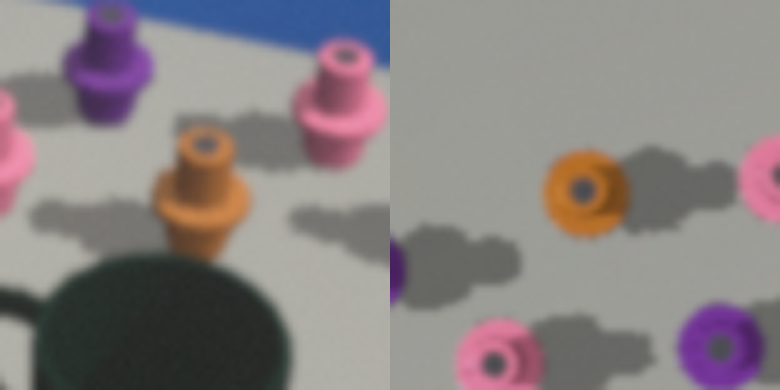

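View pics/c2.png

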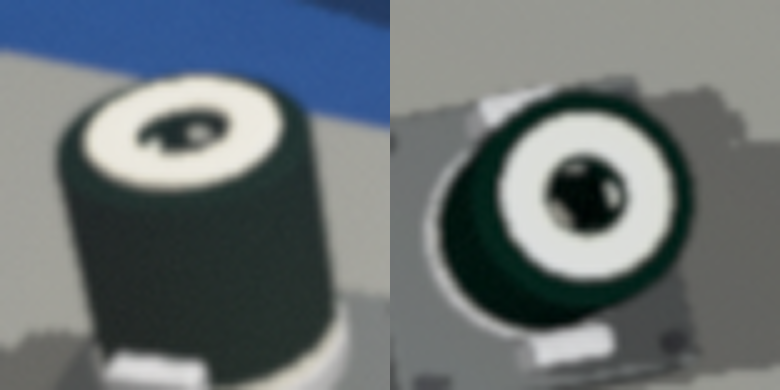

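The crop confirms it: bronze is the only orange piece, upright, with its neck top at scene (318,234) and top (272,243). The white rim and bore are clear in both views.

```bash
cat > loc.py <<'E'
from h import *
t=np.linspace(0,2*np.pi,120)
def circ(r,z): return np.c_[r*np.cos(t),r*np.sin(t),0*t+z]
def model(n,p,parts):
    h=cv2.convexHull(proj(n,np.vstack([circ(r,z) for r,z in parts])+p).astype(np.float32));m=cv2.moments(h);return np.array([m["m10"],m["m01"]])/m["m00"],m["m00"]
def blob(m,seed):
    k,l,s,c=cv2.connectedComponentsWithStats(m);d=[np.hypot(*(c[i]-seed)) if s[i,4]>60 else 1e9 for i in range(1,k)];i=1+int(np.argmin(d))
    cs,_=cv2.findContours((l==i).astype(np.uint8),cv2.RETR_EXTERNAL,cv2.CHAIN_APPROX_NONE)
    f=np.zeros_like(m);cv2.fillPoly(f,[max(cs,key=len)],1);ys,xs=np.nonzero(f);return np.array([xs.mean(),ys.mean()]),len(xs)
def fit(obs,parts,p0):
    r=least_squares(lambda p:np.concatenate([model(n,p,parts)[0]-c for n,(c,a) in obs.items()]),p0)
    print("pos",r.x.round(4),"res px",r.fun.round(2),"areas",[(a,round(model(n,r.x,parts)[1])) for n,(c,a) in obs.items()]);return r.x
E
python3 - <<'E'
from loc import *
I={n:cv2.imread(f"pics/{n}0.png") for n in("scene","top")}
hsv={n:cv2.cvtColor(I[n],cv2.COLOR_BGR2HSV) for n in I}
white={n:cv2.inRange(I[n],(150,160,160),(255,255,255)) for n in I}
s={"scene":(153,186),"top":(411,184)}
rim=[(.03,0),(.03,-.004)]
fit({n:blob(white[n],s[n]) for n in I},rim,[.55,-.25,.13])
o={n:cv2.inRange(hsv[n],(4,90,40),(22,255,255)) for n in I}
B=[(.0105,0),(.012,.005),(.012,.02),(.018,.02),(.018,.025),(.01,.025),(.01,.047)]
s={"scene":(317,244),"top":(272,243)}
fit({n:blob(o[n],s[n]) for n in I},B,[.476,.08,0])
print("neck top",tri({"scene":(318,233.6),"top":(271.6,243)}))
E
```

```text
pos [ 0.5677 -0.176   0.151 ] res px [-0.17 -0.01 -0.17  0.1 ] areas [(653, 711), (846, 912)]
pos [0.4761 0.0803 0.0027] res px [-0.35  0.04 -0.35  0.12] areas [(343, 413), (240, 251)]
neck top [0.47527486 0.07983004 0.04822794]
```

```bash
cat > go.py <<'E'
import sys,numpy as np
from scipy.spatial.transform import Rotation as R
from cell import robot
def state():
    s=robot.observe();M=R.from_euler("xyz",s["tool_rot"]);return s,M
def goto(P,jaw=None):
    s,M=state();A=M.as_matrix();d=np.array(P)-s["tool_pos"]
    z=A[:,2] if jaw is None else np.array([np.cos(jaw),np.sin(jaw),0])
    z=z-[0,0,z[2]];z/=np.linalg.norm(z)
    if z@A[:,2]<0:z=-z
    x=np.array([0,0,-1.]);W=np.c_[x,np.cross(z,x),z]
    print("t",round(s["time"],2),"pos",s["tool_pos"].round(4),"shift",(A.T@d).round(4),"twist",R.from_matrix(A.T@W).as_rotvec().round(4),"jawdir",A[:,2].round(3),"F",s["contact_force"].round(2),"q",s["qpos"].round(2),"open",round(s["opening"],4))
if __name__=="__main__":
    a=[float(v) for v in sys.argv[1:]];goto(a[:3],a[3] if len(a)>3 else None)
E
python3 go.py .42 -.25 .25; python3 go.py .4757 .08 .15 1.5708
```

```text
t 0.1 pos [ 0.1257 -0.5094  0.2511] shift [ 0.0014  0.3478 -0.1814] twist [-0.     -0.0013 -0.0002] jawdir [ 0.239 -0.971 -0.001] F [-0.66 -0.08  0.15] q [-1.47  0.34  1.52  0.    1.28 -0.15] open 0.0915
t 0.1 pos [ 0.1257 -0.5094  0.2511] shift [ 0.1019  0.4809 -0.4883] twist [ 0.2418 -0.0014 -0.    ] jawdir [ 0.239 -0.971 -0.001] F [-0.66 -0.08  0.15] q [-1.47  0.34  1.52  0.    1.28 -0.15] open 0.0915
```

```bash
python3 -m creep '[{"translation":[0,0.043,-0.022],"twist":[0.05,0,0],"hand":55},{"translation":[0,0.086,-0.045],"twist":[0.1,0,0],"hand":55},{"translation":[0,0.13,-0.068],"twist":[0.15,0,0],"hand":55},{"translation":[0,0.173,-0.09],"twist":[0.2,0,0],"hand":55},{"translation":[0,0.215,-0.112],"twist":[0.24,0,0],"hand":55}]'; python3 go.py .4757 .08 .15 1.5708
```

```text
time: 0.6
tool_pos: [0.3087, -0.3475, 0.2511]
tool_rot: [-2.963, 1.569, 1.749]
contact_force: [-0.5, -0.4, 0.4]
opening: 0.0565
t 0.6 pos [ 0.3087 -0.3475  0.2511] shift [ 0.1018  0.1669 -0.4274] twist [-0.0004 -0.0017  0.0003] jawdir [-0.    -1.    -0.002] F [-0.54 -0.41  0.42] q [-1.01  0.23  1.68  0.    1.23  0.56] open 0.0565
```

```bash
python3 -m creep '[{"translation":[0,0.025,-0.04],"twist":[0,0,0],"hand":55},{"translation":[0,0.05,-0.08],"twist":[0,0,0],"hand":55},{"translation":[0,0.075,-0.12],"twist":[0,0,0],"hand":55},{"translation":[0,0.1,-0.16],"twist":[0,0,0],"hand":55},{"translation":[0,0.12,-0.2],"twist":[0,0,0],"hand":55}]'; python3 go.py .4757 .08 .12 1.5708
```

```text
time: 1.1
tool_pos: [0.4296, -0.1457, 0.2513]
tool_rot: [-2.953, 1.569, 1.759]
contact_force: [0.4, -0.4, -0.0]
opening: 0.0507
t 1.1 pos [ 0.4296 -0.1457  0.2513] shift [ 0.1317  0.0461 -0.2255] twist [-0.0003 -0.0018  0.0003] jawdir [-0.    -1.    -0.002] F [ 0.41 -0.43 -0.05] q [-0.5   0.21  1.71  0.    1.22  1.07] open 0.0507
```

```bash
python3 -m creep '[{"translation":[0,0.01,-0.047],"twist":[0,0,0],"hand":55},{"translation":[0.01,0.02,-0.094],"twist":[0,0,0],"hand":55},{"translation":[0.03,0.03,-0.138],"twist":[0,0,0],"hand":55},{"translation":[0.05,0.04,-0.182],"twist":[0,0,0],"hand":55},{"translation":[0.07,0.046,-0.2255],"twist":[0,0,0],"hand":55}]'; python3 -m creep '[{"translation":[0.03,0,0],"twist":[0,0,0],"hand":55},{"translation":[0.06,0,0],"twist":[0,0,0],"hand":55},{"translation":[0.06,0,0],"twist":[0,0,0],"hand":55}]'
python3 go.py .4757 .08 .052 1.5708
python3 - <<'E'
from h import *
S=robot.read_camera("scene");T=robot.read_camera("top")
up=lambda I,x,y,w:cv2.resize(I[y:y+w,x:x+w],(390,390),interpolation=cv2.INTER_CUBIC)
cv2.imwrite("pics/a1.png",np.hstack([up(S,252,165,130),up(T,207,178,130)]))
E
```

```text
time: 1.6
tool_pos: [0.4759, 0.0819, 0.1809]
tool_rot: [3.059, 1.569, 1.488]
contact_force: [1.4, -0.2, -0.3]
opening: 0.0505
time: 1.9
tool_pos: [0.4731, 0.0824, 0.1175]
tool_rot: [-1.774, 1.562, 2.94]
contact_force: [0.1, -0.3, -0.3]
opening: 0.0504
t 1.9 pos [0.4731 0.0824 0.1175] shift [0.0654 0.0032 0.0026] twist [ 0.001  -0.0017  0.0083] jawdir [ 0.001 -1.    -0.002] F [ 0.1  -0.31 -0.26] q [0.01 0.43 1.82 0.   0.9  1.58] open 0.0504
```

View pics/a1.png

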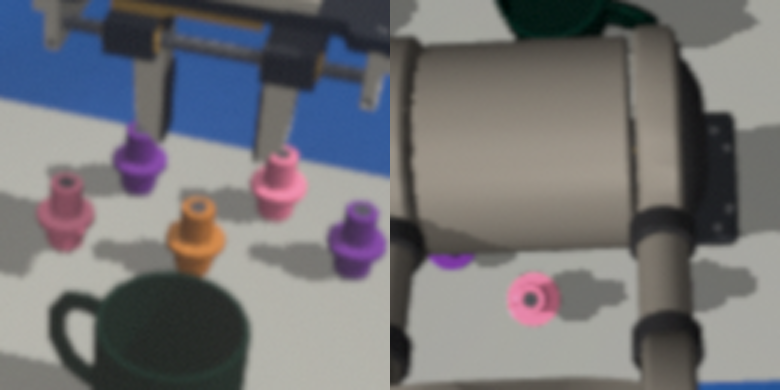

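Fingers straddle the bronze bushing (crop pixel (197,235)), neighbours clear. Descending.

```bash
python3 -m creep '[{"translation":[0.01,0.003,0.0026],"twist":[0,0,0.008],"hand":55},{"translation":[0.025,0.003,0.0026],"twist":[0,0,0.008],"hand":55},{"translation":[0.04,0.003,0.0026],"twist":[0,0,0.008],"hand":55},{"translation":[0.05,0.003,0.0026],"twist":[0,0,0.008],"hand":55},{"translation":[0.05,0.003,0.0026],"twist":[0,0,0.008],"hand":55}]'; 
python3 go.py .4757 .08 .053 1.5708
```

```text
time: 2.5
tool_pos: [0.4789, 0.079, 0.0712]
tool_rot: [1.832, 1.564, 0.26]
contact_force: [-0.0, 0.7, -0.3]
opening: 0.0504
t 2.5 pos [0.4789 0.079  0.0712] shift [ 0.0182 -0.0033 -0.0009] twist [-0.001  -0.0018 -0.0068] jawdir [-0.001 -1.    -0.002] F [-0.04  0.69 -0.31] q [0.   0.5  1.86 0.   0.77 1.57] open 0.0504
```

```bash
for i in 1; do python3 -m creep '[{"translation":[0,-0.0015,0],"twist":[0,0,0],"hand":55},{"translation":[0,-0.003,-0.001],"twist":[0,0,-0.006],"hand":55},{"translation":[0,-0.003,-0.001],"twist":[0,0,-0.006],"hand":55},{"translation":[0,-0.003,-0.001],"twist":[0,0,-0.006],"hand":55},{"translation":[0,-0.003,-0.001],"twist":[0,0,-0.006],"hand":55}]';python3 go.py .4757 .08 .053 1.5708; python3 -c "
from cell import robot
for i in range(4): robot.read_camera('top'); s=robot.observe(); print(s['time'],s['tool_pos'],s['tool_rot'])"; done
```

```text
time: 3.0
tool_pos: [0.476, 0.0801, 0.0714]
tool_rot: [2.543, 1.569, 0.971]
contact_force: [-0.8, 0.0, -0.3]
opening: 0.0503
t 3.0 pos [0.476  0.0801 0.0714] shift [ 0.0184 -0.0003  0.0001] twist [-0.001  -0.0018 -0.0012] jawdir [-0.001 -1.    -0.002] F [-0.8   0.02 -0.32] q [0.01 0.5  1.86 0.   0.78 1.58] open 0.0503
3.05 [0.47595709 0.08005589 0.07130625] [2.61326086 1.56867872 1.041507  ]
3.1 [0.47591297 0.08005044 0.0712429 ] [2.66265969 1.56876033 1.09088991]
3.15 [0.47588497 0.08004467 0.07120108] [2.71609182 1.56880702 1.14432293]
3.2 [0.4758753  0.08000627 0.07116596] [2.73715082 1.56885412 1.16531795]
```

```bash
python3 -m creep '[{"translation":[0.006,0,0],"twist":[0,0,0],"hand":55},{"translation":[0.012,0,0],"twist":[0,0,0],"hand":55},{"translation":[0.017,0,0],"twist":[0,0,0],"hand":55},{"translation":[0.017,0,0],"twist":[0,0,0],"hand":55},{"translation":[0.017,0,0],"twist":[0,0,0],"hand":55}]'; python3 go.py .4757 .08 .053 1.5708
```

```text
time: 3.7
tool_pos: [0.4758, 0.0801, 0.0539]
tool_rot: [3.073, 1.569, 1.501]
contact_force: [-0.1, -0.1, 0.8]
opening: 0.0506
t 3.7 pos [0.4758 0.0801 0.0539] shift [ 0.0009 -0.0001  0.0001] twist [-0.001  -0.0018 -0.0001] jawdir [-0.001 -1.    -0.002] F [-0.1  -0.08  0.8 ] q [0.01 0.53 1.88 0.   0.74 1.58] open 0.0506
```

```bash
python3 -m creep '[{"translation":[0.0005,0,0],"twist":[0,0,0],"hand":30},{"translation":[0.0005,0,0],"twist":[0,0,0],"hand":18},{"translation":[0.0005,0,0],"twist":[0,0,0],"hand":10},{"translation":[0.0005,0,0],"twist":[0,0,0],"hand":10},{"translation":[0.0005,0,0],"twist":[0,0,0],"hand":10}]' 45; python3 -m creep '[{"translation":[0,0,0],"twist":[0,0,0],"hand":10},{"translation":[0,0,0],"twist":[0,0,0],"hand":10}]'; python3 go.py .4757 .08 .053 1.5708
```

```text
time: 4.2
tool_pos: [0.4758, 0.08, 0.0535]
tool_rot: [2.94, 1.569, 1.369]
contact_force: [0.2, -0.5, 0.4]
opening: 0.0183
time: 4.4
tool_pos: [0.4758, 0.0801, 0.0535]
tool_rot: [2.979, 1.569, 1.407]
contact_force: [-0.1, 0.2, -0.5]
opening: 0.019
t 4.4 pos [0.4758 0.0801 0.0535] shift [ 0.0005 -0.0001  0.0001] twist [-0.001  -0.0018 -0.0003] jawdir [-0.001 -1.    -0.002] F [-0.07  0.2  -0.46] q [0.01 0.53 1.88 0.   0.73 1.58] open 0.019
```

```bash
python3 -m creep '[{"translation":[-0.01,0,0],"twist":[0,0,0],"hand":10},{"translation":[-0.04,0,0],"twist":[0,0,0],"hand":10},{"translation":[-0.08,0,0],"twist":[0,0,0],"hand":10},{"translation":[-0.12,0,0],"twist":[0,0,0],"hand":10},{"translation":[-0.15,0,0],"twist":[0,0,0],"hand":10}]'; python3 -m creep '[{"translation":[-0.03,0,0.01],"twist":[0,0,0],"hand":10},{"translation":[-0.05,0.01,0.04],"twist":[0,0,0],"hand":10},{"translation":[-0.05,0.03,0.08],"twist":[0,0,0],"hand":10},{"translation":[-0.05,0.045,0.12],"twist":[0,0,0],"hand":10},{"translation":[-0.05,0.06,0.15],"twist":[0,0,0],"hand":10}]'; python3 go.py .5677 -.176 .25 1.5708
```

```text
time: 4.9
tool_pos: [0.476, 0.0798, 0.2066]
tool_rot: [2.119, 1.567, 0.547]
contact_force: [0.3, 0.8, -1.5]
opening: 0.0189
time: 5.4
tool_pos: [0.5358, -0.0724, 0.2573]
tool_rot: [1.919, 1.567, 0.346]
contact_force: [0.3, 1.0, -0.9]
opening: 0.0185
t 5.4 pos [ 0.5358 -0.0724  0.2573] shift [0.0073 0.0321 0.1035] twist [-0.0017 -0.0013 -0.0035] jawdir [-0.002 -1.    -0.001] F [ 0.27  1.04 -0.95] q [-0.28  0.36  1.47  0.    1.3   1.29] open 0.0185
```

```bash
python3 -m creep '[{"translation":[0,0.012,0.04],"twist":[0,0,0],"hand":10},{"translation":[0,0.024,0.075],"twist":[0,0,0],"hand":10},{"translation":[0.003,0.032,0.0975],"twist":[0,0,-0.003],"hand":10},{"translation":[0.007,0.032,0.1035],"twist":[0,0,-0.003],"hand":10},{"translation":[0.007,0.032,0.1035],"twist":[0,0,-0.003],"hand":10}]'; python3 -m creep '[{"translation":[0.01,0,0],"twist":[0,0,0],"hand":10},{"translation":[0.02,0,0],"twist":[0,0,0],"hand":10},{"translation":[0.025,0,0],"twist":[0,0,0],"hand":10},{"translation":[0.025,0,0],"twist":[0,0,0],"hand":10},{"translation":[0.025,0,0],"twist":[0,0,0],"hand":10}]';  python3 go.py .5677 -.176 .225 1.5708
python3 - <<'E'
from loc import *
I={n:robot.read_camera(n) for n in("scene","top")}
p=robot.observe()["tool_pos"]
up=lambda I,x,y,w:cv2.resize(I[y:y+w,x:x+w],(500,500),interpolation=cv2.INTER_CUBIC)
S=I["scene"];cv2.imwrite("pics/sb.png",S)
h=cv2.cvtColor(S,cv2.COLOR_BGR2HSV);m=cv2.inRange(h,(4,90,40),(22,255,255));m[:, :100]=0;m[:,220:]=0
ys,xs=np.nonzero(m[:260]);print("bronze",len(xs),xs.min(),xs.max(),ys.min(),ys.max())
cv2.imwrite("pics/b1.png",np.hstack([up(S,90,110,125)]))
c,a=blob(cv2.inRange(S,(150,160,160),(255,255,255)),(153,186));print(c,a)
q=lambda P:proj("scene",P)[0].round(1)
print("expected bottom",q(p-[0,0,.0535]),"flange",q(p-[0,0,.031]),"bore",q([.5677,-.176,.151]))
E
```

```text
time: 5.9
tool_pos: [0.5669, -0.1762, 0.2496]
tool_rot: [-2.579, 1.568, 2.131]
contact_force: [0.9, 0.5, -1.5]
opening: 0.0189
time: 6.4
tool_pos: [0.5669, -0.1758, 0.2246]
tool_rot: [-2.565, 1.568, 2.145]
contact_force: [0.0, -0.4, -1.7]
opening: 0.0188
t 6.4 pos [ 0.5669 -0.1758  0.2246] shift [-0.0004  0.0008  0.0002] twist [-0.0024 -0.0024  0.0015] jawdir [-0.002 -1.    -0.002] F [ 0.02 -0.39 -1.74] q [-0.43  0.49  1.37  0.    1.29  1.14] open 0.0188
bronze 1735 102 219 18 174
[151.8282504  186.11556982] 623
expected bottom [149.1 173.1] flange [146.8 160.5] bore [151.  184.4]
```

View pics/b1.png

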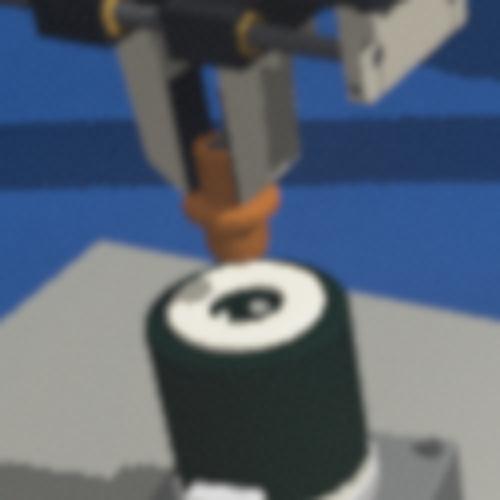

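Held upright: barrel bottom at crop (238,255), i.e. scene (149.5,173.7), within 0.6 px of prediction. The bore sits directly below. Lowering in small steps and watching lateral force.

```bash
python3 -m creep '[{"translation":[0.005,0.0008,0.0004],"twist":[0,-0.002,0.001],"hand":10},{"translation":[0.01,0.0008,0.0004],"twist":[0,-0.002,0.001],"hand":10},{"translation":[0.015,0.0008,0.0004],"twist":[0,-0.002,0.001],"hand":10},{"translation":[0.018,0.0008,0.0004],"twist":[0,-0.002,0.001],"hand":10},{"translation":[0.018,0.0008,0.0004],"twist":[0,-0.002,0.001],"hand":10}]';  python3 go.py .5677 -.1762 .2; python3 -m creep '[{"translation":[0.003,0,0],"twist":[0,0,0],"hand":10},{"translation":[0.006,0,0],"twist":[0,0,0],"hand":10},{"translation":[0.006,0,0],"twist":[0,0,0],"hand":10},{"translation":[0.006,0,0],"twist":[0,0,0],"hand":10}]';python3 go.py .5677 -.1762 .2
```

```text
time: 7.0
tool_pos: [0.5675, -0.1763, 0.2062]
tool_rot: [-2.133, 1.57, 2.577]
contact_force: [0.2, -0.8, -1.1]
opening: 0.0184
t 7.0 pos [ 0.5675 -0.1763  0.2062] shift [ 0.0062  0.0002 -0.0001] twist [ 0.     -0.0006  0.001 ] jawdir [-0.003 -1.    -0.001] F [ 0.16 -0.79 -1.12] q [-0.43  0.51  1.39  0.    1.24  1.14] open 0.0184
time: 7.4
tool_pos: [0.5675, -0.1763, 0.2002]
tool_rot: [-2.12, 1.57, 2.589]
contact_force: [-0.5, 0.2, -0.5]
opening: 0.0188
t 7.4 pos [ 0.5675 -0.1763  0.2002] shift [ 0.0002  0.0002 -0.0001] twist [ 0.     -0.0006  0.001 ] jawdir [-0.003 -1.    -0.001] F [-0.46  0.18 -0.48] q [-0.43  0.51  1.4   0.    1.23  1.14] open 0.0188
```

```bash
for i in 1 2; do python3 -m creep '[{"translation":[0.001,0,0],"twist":[0,0,0],"hand":10},{"translation":[0.002,0,0],"twist":[0,0,0],"hand":10},{"translation":[0.002,0,0],"twist":[0,0,0],"hand":10}]';python3 go.py .5677 -.1762 .2;done
```

```text
time: 7.7
tool_pos: [0.5675, -0.1763, 0.1981]
tool_rot: [-2.107, 1.569, 2.603]
contact_force: [0.4, -0.1, -2.3]
opening: 0.0186
t 7.7 pos [ 0.5675 -0.1763  0.1981] shift [-0.0019  0.0002 -0.0001] twist [ 0.     -0.0007  0.0012] jawdir [-0.003 -1.    -0.001] F [ 0.39 -0.08 -2.27] q [-0.43  0.51  1.4   0.    1.23  1.14] open 0.0186
time: 8.0
tool_pos: [0.5674, -0.1762, 0.1959]
tool_rot: [-2.071, 1.569, 2.639]
contact_force: [-0.4, 0.1, -1.5]
opening: 0.0189
t 8.0 pos [ 0.5674 -0.1762  0.1959] shift [-0.0041  0.0003 -0.    ] twist [ 0.     -0.0008  0.0015] jawdir [-0.003 -1.    -0.001] F [-0.42  0.12 -1.48] q [-0.43  0.52  1.41  0.    1.22  1.14] open 0.0189
```

```bash
for i in 1 2 3; do python3 -m creep '[{"translation":[0.001,0,0],"twist":[0,0,0],"hand":10},{"translation":[0.002,0,0],"twist":[0,0,0],"hand":10},{"translation":[0.002,0,0],"twist":[0,0,0],"hand":10}]' 60|grep -E "pos|force|open";done
```

```text
tool_pos: [0.5673, -0.1762, 0.1937]
contact_force: [0.0, -0.3, -1.7]
opening: 0.0185
tool_pos: [0.5673, -0.1762, 0.1915]
contact_force: [-0.0, -0.7, -2.4]
opening: 0.0185
tool_pos: [0.5673, -0.1764, 0.1895]
contact_force: [-0.4, -1.9, -1.3]
opening: 0.0186
```

```bash
python3 -m creep '[{"translation":[0.001,0,0],"twist":[0,0,0],"hand":10},{"translation":[0.002,0,0],"twist":[0,0,0],"hand":10},{"translation":[0.002,0,0],"twist":[0,0,0],"hand":10}]';python3 go.py .5677 -.1762 .2; python3 - <<'E'
from h import *
S=robot.read_camera("scene")
cv2.imwrite("pics/b2.png",cv2.resize(S[110:235,90:215],(500,500),interpolation=cv2.INTER_CUBIC))
E
```

```text
time: 9.2
tool_pos: [0.5676, -0.1767, 0.1878]
tool_rot: [-1.583, 1.57, 3.126]
contact_force: [-0.4, -1.2, 0.5]
opening: 0.0186
t 9.2 pos [ 0.5676 -0.1767  0.1878] shift [-0.0122  0.0001 -0.0005] twist [ 0.     -0.      0.0009] jawdir [-0.003 -1.    -0.   ] F [-0.43 -1.25  0.52] q [-0.43  0.52  1.42 -0.    1.2   1.14] open 0.0186
```

View pics/b2.png

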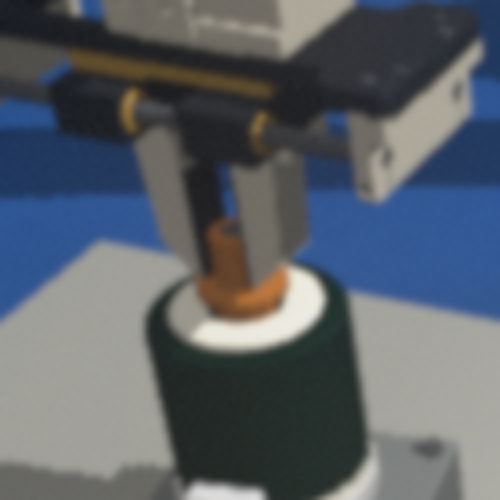

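Barrel is well into the bore, upright, flange at crop (243,293) still above the white rim. Pressing on gently.

```bash
for i in 1 2 3; do python3 -m creep '[{"translation":[0.001,0,0],"twist":[0,0,0],"hand":10},{"translation":[0.0015,0,0],"twist":[0,0,0],"hand":10},{"translation":[0.0015,0,0],"twist":[0,0,0],"hand":10}]' |grep -E "pos|force";done
```

```text
tool_pos: [0.5677, -0.1767, 0.1866]
contact_force: [-0.5, -1.2, 4.1]
tool_pos: [0.5677, -0.1767, 0.1851]
contact_force: [-0.3, -0.5, 3.5]
tool_pos: [0.5677, -0.1767, 0.1834]
contact_force: [-0.0, -0.6, 4.6]
```

```bash
python3 -m creep '[{"translation":[0.0005,0,0],"twist":[0,0,0],"hand":10},{"translation":[0.001,0,0],"twist":[0,0,0],"hand":10},{"translation":[0.001,0,0],"twist":[0,0,0],"hand":10}]' |grep -E "pos|force"
python3 -m creep '[{"translation":[0.0005,0,0],"twist":[0,0,0],"hand":10},{"translation":[0.001,0,0],"twist":[0,0,0],"hand":10},{"translation":[0.001,0,0],"twist":[0,0,0],"hand":10}]' |grep -E "pos|force"
python3 -m creep '[{"translation":[0.0005,0,0],"twist":[0,0,0],"hand":10},{"translation":[0.001,0,0],"twist":[0,0,0],"hand":10},{"translation":[0.001,0,0],"twist":[0,0,0],"hand":10}]' |grep -E "pos|force"
python3 -m creep '[{"translation":[0.0005,0,0],"twist":[0,0,0],"hand":10},{"translation":[0.001,0,0],"twist":[0,0,0],"hand":10},{"translation":[0.001,0,0],"twist":[0,0,0],"hand":10}]' |grep -E "pos|force"
```

```text
tool_pos: [0.5677, -0.1767, 0.1823]
contact_force: [-0.2, -0.3, 4.4]
tool_pos: [0.5677, -0.1767, 0.1812]
contact_force: [0.7, -0.7, 3.2]
tool_pos: [0.5676, -0.1767, 0.1801]
contact_force: [0.1, -1.7, 4.1]
tool_pos: [0.5676, -0.1767, 0.179]
contact_force: [-0.1, -1.6, 2.9]
```

```bash
python3 -m creep '[{"translation":[0.0005,0,0],"twist":[0,0,0],"hand":10},{"translation":[0.001,0,0],"twist":[0,0,0],"hand":10},{"translation":[0.001,0,0],"twist":[0,0,0],"hand":10}]' |grep -E "pos|force"
python3 -m creep '[{"translation":[0.0005,0,0],"twist":[0,0,0],"hand":10},{"translation":[0.001,0,0],"twist":[0,0,0],"hand":10},{"translation":[0.001,0,0],"twist":[0,0,0],"hand":10}]' |grep -E "pos|force"
python3 -m creep '[{"translation":[0.0005,0,0],"twist":[0,0,0],"hand":10},{"translation":[0.001,0,0],"twist":[0,0,0],"hand":10},{"translation":[0.001,0,0],"twist":[0,0,0],"hand":10}]' |grep -E "pos|force"
python3 -m creep '[{"translation":[0.0005,0,0],"twist":[0,0,0],"hand":10},{"translation":[0.001,0,0],"twist":[0,0,0],"hand":10},{"translation":[0.001,0,0],"twist":[0,0,0],"hand":10}]' |grep -E "pos|force"
```

```text
tool_pos: [0.5676, -0.1767, 0.1779]
contact_force: [0.8, -1.0, 3.5]
tool_pos: [0.5675, -0.1767, 0.1763]
contact_force: [1.4, -1.6, 0.1]
tool_pos: [0.5677, -0.1768, 0.176]
contact_force: [0.0, -1.3, 5.5]
tool_pos: [0.5678, -0.1768, 0.1759]
contact_force: [-1.9, -0.2, 8.5]
```

```bash
python3 - <<'E'
from loc import *
S=robot.read_camera("scene");cv2.imwrite("pics/b3.png",cv2.resize(S[110:235,90:215],(500,500),interpolation=cv2.INTER_CUBIC))
E
```

```text
(no output)
```

View pics/b3.png

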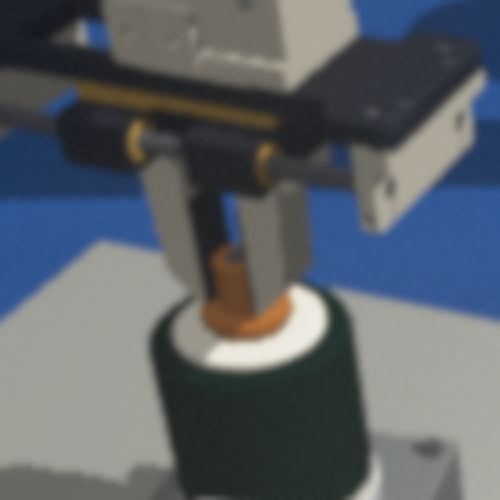

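Mill has sunk several mm (rim now at crop (250,330)); it seems to stand solid now. Next comes the ring friction.

```bash
python3 -m creep '[{"translation":[0.0005,0,0],"twist":[0,0,0],"hand":10},{"translation":[0.001,0,0],"twist":[0,0,0],"hand":10},{"translation":[0.001,0,0],"twist":[0,0,0],"hand":10}]' |grep -E "pos|force"
python3 -m creep '[{"translation":[0.0005,0,0],"twist":[0,0,0],"hand":10},{"translation":[0.001,0,0],"twist":[0,0,0],"hand":10},{"translation":[0.0015,0,0],"twist":[0,0,0],"hand":10}]' |grep -E "pos|force"
```

```text
tool_pos: [0.5679, -0.1767, 0.1759]
contact_force: [-1.7, 0.9, 8.0]
tool_pos: [0.568, -0.1768, 0.1755]
contact_force: [-1.9, -0.4, 7.6]
```

```bash
python3 -m creep '[{"translation":[0.001,-0.0003,0],"twist":[0,0,0],"hand":10},{"translation":[0.0015,-0.0003,0],"twist":[0,0,0],"hand":10},{"translation":[0.002,-0.0003,0],"twist":[0,0,0],"hand":10}]' |grep -E "pos|force"
python3 -m creep '[{"translation":[0.001,-0.0003,0],"twist":[0,0,0],"hand":10},{"translation":[0.0015,-0.0003,0],"twist":[0,0,0],"hand":10},{"translation":[0.002,-0.0003,0],"twist":[0,0,0],"hand":10}]' |grep -E "pos|force"
```

```text
tool_pos: [0.5679, -0.1767, 0.1743]
contact_force: [-0.6, 0.3, 7.6]
tool_pos: [0.5677, -0.1767, 0.173]
contact_force: [-0.4, -0.6, 5.6]
```

Sliding in at about 7–9 N of friction. Continuing.

```bash
python3 -m creep '[{"translation":[0.001,0,0],"twist":[0,0,0],"hand":10},{"translation":[0.0015,0,0],"twist":[0,0,0],"hand":10},{"translation":[0.002,0,0],"twist":[0,0,0],"hand":10}]' |grep -E "pos|force"
python3 -m creep '[{"translation":[0.001,0,0],"twist":[0,0,0],"hand":10},{"translation":[0.0015,0,0],"twist":[0,0,0],"hand":10},{"translation":[0.0015,0,0],"twist":[0,0,0],"hand":10}]' |grep -E "pos|force"
python3 -m creep '[{"translation":[0.001,0,0],"twist":[0,0,0],"hand":10},{"translation":[0.0015,0,0],"twist":[0,0,0],"hand":10},{"translation":[0.0015,0,0],"twist":[0,0,0],"hand":10}]' |grep -E "pos|force"
```

```text
tool_pos: [0.5678, -0.1767, 0.1727]
contact_force: [-3.6, 0.3, 14.9]
tool_pos: [0.5678, -0.1767, 0.1727]
contact_force: [-3.6, -0.2, 11.4]
tool_pos: [0.5678, -0.1767, 0.1727]
contact_force: [-3.9, 0.9, 11.5]
```

```bash
python3 - <<'E'
from loc import *
S=robot.read_camera("scene");p=robot.observe()["tool_pos"]
b=cv2.resize(S[150:215,115:190],(750,600*65//60),interpolation=cv2.INTER_CUBIC)[:600]
sx=750/75;sy=650/65
def draw(P,r,z,col):
    q=proj("scene",circ(r,z)+[P[0],P[1],0]);q=((q-[115,150]+.5)*[sx,sy]).astype(int);cv2.polylines(b,[q],True,col,1)
a=[p[0],p[1]]
draw(a,.018,p[2]-.0335,(0,255,0));draw(a,.018,p[2]-.0285,(0,255,0));draw(a,.01,p[2]-.0065,(0,255,0))
draw([.5677,-.1763],.03,p[2]-.0335,(0,0,255))
cv2.imwrite("pics/b4.png",b)
m=cv2.inRange(S,(140,150,150),(255,255,255));ys,xs=np.nonzero(m[160:215,120:185]);print("white",xs.min()+120,xs.max()+120,ys.max()+160)
for z in(.151,.145,.1392,.135,.13):q=proj("scene",circ(.03,z-.004)+[.5677,-.1763,0]);print(z,q.min(0).round(1),q.max(0).round(1))
E
```

```text
white 120 184 214
0.151 [131.5 176.5] [170.6 197.3]
0.145 [132.2 179.6] [171.  200.5]
0.1392 [132.8 182.5] [171.5 203.6]
0.135 [133.3 184.7] [171.8 205.8]
0.13 [133.9 187.2] [172.2 208.4]
```

View pics/b4.png

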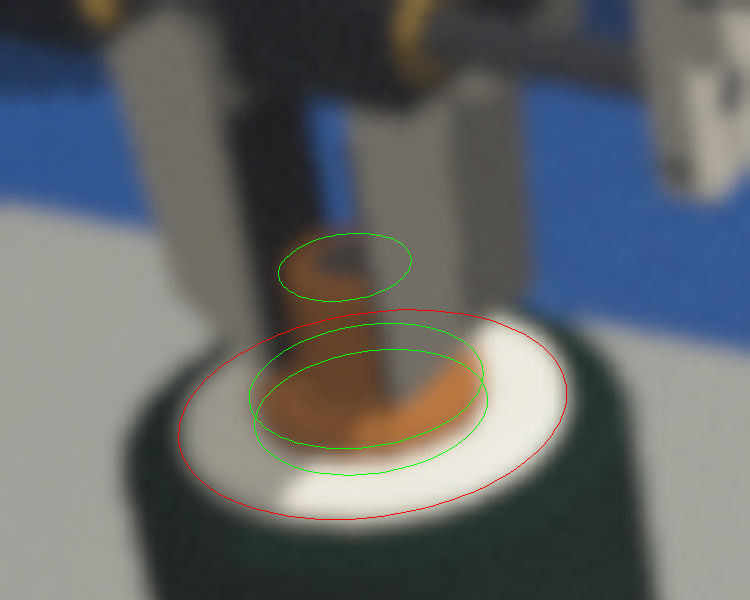

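The red ellipse (rim at the predicted height) matches. The flange's front edge, crop (345,458), is about 3 mm higher in the hand than at pick-up. The neck slipped up until the fingertips bore on the flange, and the dead stop at 16 N is above the ring's 12 N. I'll check the sink amount numerically, then load up.

```bash
python3 -m creep '[{"translation":[0.001,0,0],"twist":[0,0,0],"hand":10},{"translation":[0.0015,0,0],"twist":[0,0,0],"hand":10},{"translation":[0.002,0,0],"twist":[0,0,0],"hand":10},{"translation":[0.0024,-0.0003,0],"twist":[0,0,0],"hand":10},{"translation":[0.0024,-0.0003,0],"twist":[0,0,0],"hand":10}]' |grep -E "time|pos|force"
cat > sink.py <<'E'
from loc import *
A=cv2.imread("pics/scene0.png");S=robot.read_camera("scene");s=robot.observe();print(s["time"],s["contact_force"].round(1),s["tool_pos"].round(4))
for (x0,y0,x1,y1) in((134,222,180,250),(150,190,178,206)):
    t=A[y0:y1,x0:x1];f=lambda I:cv2.resize(I,None,fx=8,fy=8,interpolation=cv2.INTER_CUBIC)
    r=cv2.matchTemplate(f(S[y0-8:y1+16,x0-6:x1+6]),f(t),cv2.TM_CCOEFF_NORMED);_,v,_,l=cv2.minMaxLoc(r);print("shift px",l[0]/8-6,l[1]/8-8,round(v,3))
P=np.array([.5677,-.1763,.08]);print("px per mm",(proj("scene",P-[0,0,.01])-proj("scene",P))/10,(proj("scene",P+[0,0,.06])-proj("scene",P+[0,0,.07]))/10)
E
python3 sink.py
```

```text
time: 15.25
tool_pos: [0.5678, -0.1767, 0.1727]
contact_force: [-3.1, 0.9, 16.0]
15.3 [-4.   0.3 16.1] [ 0.5678 -0.1767  0.1727]
shift px 0.75 4.25 0.997
shift px 0.625 5.0 0.998
px per mm [[0.08628845 0.46774175]] [[0.09705497 0.52610357]]
```

Mill sank about 9.3 mm. Rim is now at z≈0.141 and the flange underside at about 0.142, consistent with flush. Now the bedding load.

```bash
python3 -m creep '[{"translation":[0.0024,-0.0003,0],"twist":[0,0,0],"hand":10},{"translation":[0.0027,-0.0003,0],"twist":[0,0,0],"hand":10},{"translation":[0.003,-0.0003,0],"twist":[0,0,0],"hand":10},{"translation":[0.003,-0.0003,0],"twist":[0,0,0],"hand":10}]' |grep -E "time|pos|force"
```

```text
time: 15.7
tool_pos: [0.5678, -0.1767, 0.1726]
contact_force: [-5.1, 1.2, 19.2]
```

```bash
python3 -m creep '[{"translation":[0.0032,-0.0003,0],"twist":[0,0,0],"hand":10},{"translation":[0.0034,-0.0003,0],"twist":[0,0,0],"hand":10},{"translation":[0.0034,-0.0003,0],"twist":[0,0,0],"hand":10}]' |grep -E "time|pos|force"
```

```text
time: 16.0
tool_pos: [0.5677, -0.1767, 0.1726]
contact_force: [-6.3, 2.2, 22.1]
```

```bash
python3 -m creep '[{"translation":[0.0034,-0.0003,0],"twist":[0,0,0],"hand":10},{"translation":[0.0034,-0.0003,0],"twist":[0,0,0],"hand":10},{"translation":[0.0034,-0.0003,0],"twist":[0,0,0],"hand":10},{"translation":[0.0034,-0.0003,0],"twist":[0,0,0],"hand":10},{"translation":[0.0034,-0.0003,0],"twist":[0,0,0],"hand":10}]' |grep -E "time|pos|force"
python3 -m creep '[{"translation":[0.0034,-0.0003,0],"twist":[0,0,0],"hand":10},{"translation":[0.0034,-0.0003,0],"twist":[0,0,0],"hand":10},{"translation":[0.0034,-0.0003,0],"twist":[0,0,0],"hand":10}]' |grep -E "time|pos|force"
python3 sink.py
```

```text
time: 16.5
tool_pos: [0.5677, -0.1767, 0.1726]
contact_force: [-6.4, 1.9, 21.6]
time: 16.8
tool_pos: [0.5677, -0.1766, 0.1726]
contact_force: [-6.8, 1.7, 23.5]
16.85 [-6.8  1.6 22.9] [ 0.5676 -0.1767  0.1726]
shift px 0.75 4.25 0.997
shift px 0.625 5.0 0.998
px per mm [[0.08628845 0.46774175]] [[0.09705497 0.52610357]]
```

Held at 21.6–23.5 N for about 0.8 s. Easing off, then opening.

```bash
python3 -m creep '[{"translation":[0.002,0,0],"twist":[0,0,0],"hand":10},{"translation":[0.001,0,0],"twist":[0,0,0],"hand":10},{"translation":[0.0002,0,0],"twist":[0,0,0],"hand":10},{"translation":[0.0002,0,0],"twist":[0,0,0],"hand":10}]' |grep -E "time|pos|force"
python3 -m creep '[{"translation":[0,0,0],"twist":[0,0,0],"hand":20},{"translation":[0,0,0],"twist":[0,0,0],"hand":35},{"translation":[0,0,0],"twist":[0,0,0],"hand":50},{"translation":[0,0,0],"twist":[0,0,0],"hand":50},{"translation":[-0.003,0,0],"twist":[0,0,0],"hand":50}]' 20
python3 -m creep '[{"translation":[-0.01,0,0],"twist":[0,0,0],"hand":50},{"translation":[-0.03,0,0],"twist":[0,0,0],"hand":50},{"translation":[-0.06,0,0],"twist":[0,0,0],"hand":50},{"translation":[-0.09,0,0],"twist":[0,0,0],"hand":50},{"translation":[-0.1,0,0],"twist":[0,0,0],"hand":50}]'
python3 -m creep '[{"translation":[0,-0.04,0],"twist":[0,0,0],"hand":50},{"translation":[0,-0.08,0],"twist":[0,0,0],"hand":50},{"translation":[0,-0.12,0],"twist":[0,0,0],"hand":50},{"translation":[0,-0.14,0],"twist":[0,0,0],"hand":50},{"translation":[0,-0.14,0],"twist":[0,0,0],"hand":50}]'
python3 - <<'E'
from loc import *
S=robot.read_camera("scene");T=robot.read_camera("top");cv2.imwrite("pics/e_s.png",S);cv2.imwrite("pics/e_t.png",T)
b=cv2.resize(S[150:215,115:190],(750,650),interpolation=cv2.INTER_CUBIC)[:600]
cv2.imwrite("pics/e1.png",b)
h=cv2.cvtColor(S,cv2.COLOR_BGR2HSV);m=cv2.inRange(h,(4,90,40),(22,255,255));m[:150]=0;m[215:]=0;m[:,:125]=0;m[:,185:]=0
ys,xs=np.nonzero(m);print("bronze",len(xs),xs.min(),xs.max(),ys.min(),ys.max(),xs.mean(),ys.mean())
def pred(z):
    k=np.zeros_like(m)
    for parts in([(.018,0),(.018,.005)],[(.01,.005),(.01,.027)]):
        q=proj("scene",np.vstack([circ(r,zz) for r,zz in parts])+[.5677,-.1767,z]);cv2.fillConvexPoly(k,cv2.convexHull(q.astype(np.float32)).round().astype(int),1)
    y,x=np.nonzero(k);return len(x),x.min(),x.max(),y.min(),y.max(),x.mean(),y.mean()
for z in(.139,.141,.143,.145):print(z,pred(z))
E
```

```text
time: 17.25
tool_pos: [0.5675, -0.1765, 0.1728]
contact_force: [-2.7, 0.0, 7.3]
time: 17.75
tool_pos: [0.5671, -0.1763, 0.1752]
tool_rot: [1.187, 1.552, -0.386]
contact_force: [-0.1, 0.4, 0.4]
opening: 0.0443
time: 18.25
tool_pos: [0.5663, -0.1759, 0.2793]
tool_rot: [1.178, 1.545, -0.395]
contact_force: [0.1, 0.8, 0.6]
opening: 0.0457
time: 18.75
tool_pos: [0.4242, -0.1753, 0.2762]
tool_rot: [1.176, 1.546, -0.398]
contact_force: [1.0, 0.5, -0.7]
opening: 0.0459
bronze 314 141 162 174 194 151.20700636942675 185.69745222929936
0.139 (456, np.int64(140), np.int64(163), np.int64(173), np.int64(197), np.float64(150.81359649122808), np.float64(186.02412280701753))
0.141 (456, np.int64(139), np.int64(163), np.int64(172), np.int64(196), np.float64(150.58991228070175), np.float64(185.08333333333334))
0.143 (454, np.int64(139), np.int64(163), np.int64(171), np.int64(195), np.float64(150.40088105726872), np.float64(184.06828193832598))
0.145 (457, np.int64(139), np.int64(163), np.int64(170), np.int64(194), np.float64(150.21006564551422), np.float64(182.99562363238513))
```

View pics/e1.png

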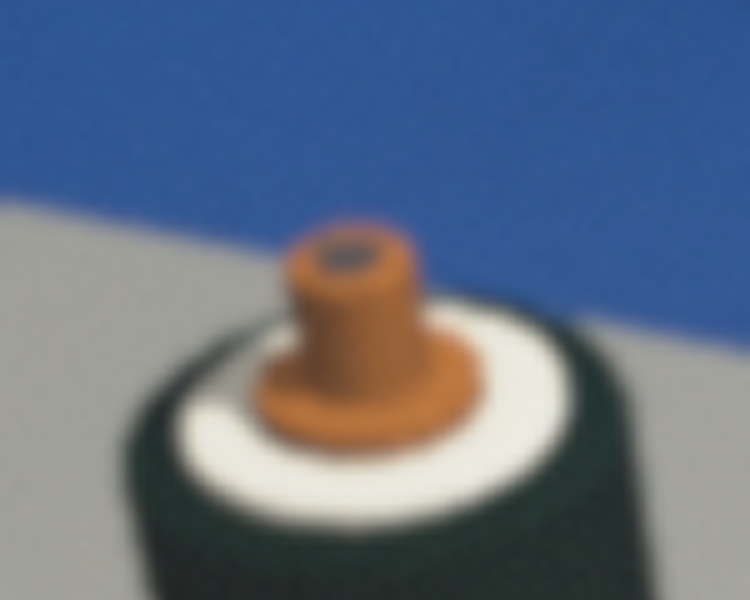

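Bushing stands upright and centred (neck top at crop (350,255), flange at (368,395)) with white rim showing evenly round it. One numeric flush check and a check that nothing else moved.

```bash
python3 - <<'E'
from loc import *
S=cv2.imread("pics/e_s.png");A=cv2.imread("pics/scene0.png")
from scipy.ndimage import map_coordinates as mc
def edge(I,n,P,dirv,chan):   # profile crossing along image vertical through projected point
    u,v=proj(n,P)[0];vs=np.arange(v-6,v+6,.1)
    g=I.astype(float);g=g@np.array(chan);p=mc(g,[vs,np.full_like(vs,u)],order=1);d=np.gradient(p);i=np.argmax(np.abs(d));w=np.abs(d[max(0,i-12):i+13]);return (vs[max(0,i-12):i+13]*w).sum()/w.sum()-v
# front (camera-facing) directions
c=robot.calibration("scene")["cam_to_world"][:3,3]
def offs(I,ctr,r,z,chan,angs=(-25,-10,0,10,25)):
    f=np.arctan2(c[1]-ctr[1],c[0]-ctr[0]);return np.array([edge(I,"scene",np.array([ctr[0]+r*np.cos(f+np.radians(a)),ctr[1]+r*np.sin(f+np.radians(a)),z]),0,chan) for a in angs]).round(2)
W=[.33,.33,.33];O=[1,0,0]
print("scene0 rim bottom edge (z .147)",offs(A,(.5677,-.1763),.03,.147,W))
print("now rim bottom edge (z .137)",offs(S,(.5677,-.1763),.03,.137,W))
print("now flange underside edge (z .141)",offs(S,(.5677,-.1763),.018,.141,O))
T=cv2.imread("pics/e_t.png");T0=cv2.imread("pics/top0.png")
for n,a,b,bx in(("mug",A,S,(265,255,340,330)),("jar",A,S,(410,300,465,365)),("cap",A,S,(405,245,455,282))):
    x0,y0,x1,y1=bx;d=cv2.absdiff(a[y0:y1,x0:x1],b[y0:y1,x0:x1]);print(n,d.mean().round(2),d.max())
E
```

```text
scene0 rim bottom edge (z .147) [-0.63  0.03 -0.21  0.07  0.32]
now rim bottom edge (z .137) [-1.22 -0.45 -0.88 -0.29 -0.23]
now flange underside edge (z .141) [-0.52 -0.76  5.25  5.31  5.38]
mug 1.51 107
jar 0.63 4
cap 0.79 4
```

Rim top and flange underside both come out at z≈0.142, so it is flush. Jar and cap are unchanged; the mug box differs only slightly, most likely where the bushing stood behind it. Handing in.

```bash
python3 - <<'E'
from h import *
A=cv2.imread("pics/scene0.png");S=cv2.imread("pics/e_s.png");d=cv2.absdiff(A,S)[265:330,265:340];print(d.mean(),d.max())
print(robot.hand_in())
E
```

```text
1.040888888888889 6
the job is handed in; nothing more can be done
None
```

The bronze bushing is pressed home in the green mill, and I handed the job in at about 19 s. The hand-in gave no verdict.

- **Pressing:** I started the bushing upright in the bore. The mill sank about 9 mm before it stood solid, and the bushing then stopped dead at about 15 N on the wrist sensor.
- **Bedding:** I leaned on it for about 0.8 s. Wrist force readings were 21.6–23.5 N vertical, with up to about 7 N sideways. I only saw the force at the end of each move, so a brief peak between readings would not have shown.
- **Release:** I eased the push to about 7 N, opened the gripper, which took the rest off, and moved the arm clear.

**Last checks:**
- **Flush:** the rim top and the flange underside both come out at z ≈ 0.142 m. The flange figure rests on two usable edge points, because the other three caught the wrong edge.
- **Upright:** the bushing stands upright and centred in the final picture.
- **Others:** the mug, jar and cap are unchanged in the scene picture.

**What didn't go to plan:**
- **Slip:** the neck slipped about 3 mm up in the grip during pressing, so the last push was with the fingertips on the flange.
- **Insertion resistance:** resistance only built up after about 17 mm by my height estimate, not the 9–11 mm described. I went by the dead stop and the pictures.

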